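# Close a lunch box in the one-handed prep clamp and serve it

## Task

Squeeze the clamp's trigger, stroke by stroke, until its jaws hold the lunch box firmly and let go of the trigger; then swing the lunch box's lid fully shut while it is held. After that press the red release tab until the jaw has run fully back, and only then push the closed box, without lifting or tipping it, out from between the jaws onto the middle of the round pink mat, leaving the bowl, mug and jar alone.

Things in the scene. Friction and masses are not known exactly. Their poses are not given: they have to be found in the camera images.
- clamp: Orange clamp fixed to the table. Origin on the table, mid-throat where the box stands; x points out of the throat's open side, from the bar towards the mat; y along the steel bar from housing to moving jaw; z up. Bar: x -130 to -120, z 25 to 45 mm. Both jaws: bar to x = +25, z 12 to 58 mm. Housing: x -151 to -79, y -248 to -83, 62 mm high. Fixed jaw's pad face at y = -55 mm.
- jaw (a joint): Travel of the moving jaw towards the fixed jaw, m. 0 = fully back (face at clamp y = +63 mm, throat 118 mm wide), grows as it closes, at most 0.066. A ratchet (6 mm pitch) lets it only close: 12 mm for each full squeeze of the trigger. While the release tab is held down it runs back by its own spring, within about 1 s.
- pad (a joint): Compression of the fixed jaw's sprung rubber pad, m: 0 = not touched (1.6 N preload), up to 0.018 (4.5 N). The box is firmly held when the pad is pressed in by 4 mm or more; squeezing once more than needed does no harm. The first strokes only slide the box up to the pad.
- trigger (a joint): Angle of the grey trigger, in rad: 0 = at rest (upright), 0.26 = fully squeezed. It springs back when let go. Hinged 45 mm above the table; it moves towards the handle, i.e. to -y of the clamp.
- grip (a point): Squeezing point 100 mm above the table, axes as the clamp's: the middle of the squeezed pair. Black fixed handle (top 124 mm up, 26 mm wide in x): back face 16 mm to -y of it. Grey trigger (top 122 mm, 22 mm wide): front face 30 mm to +y at rest, 16 mm when squeezed. Fingers open 65 mm go down over both from above. Squeezing takes 8 to 24 N, so grip with 30 to 40 N.
- tab (a joint): Travel of the release tab, in m: 0 = up, 0.010 = fully down. It springs back; 2.5 N to start, 6 N fully down; it must be held at least 6 mm down for the jaw to run.
- tab_top (a point): Centre of the top of the red release tab (34 mm along x by 26 mm along y), 95 mm above the table when up; axes as the clamp's. Pressed straight down.
- box_mid (a point): Centre of the yellow lunch box with its lid shut: 110 mm along local x, 80 mm along y, 78 mm high in all (70 mm box and 8 mm green lid on top), so this point is 39 mm above the box's underside. x points away from the lid's hinge. Mass about 0.5 kg.
- lid (a joint): Opening angle of the green lid, rad: 0 = fully shut, 1.6 to 1.9 at the start. Its hinge lies along the box's y at box x = -55 mm (robot side), 70 mm above the box's underside, so the open lid stands upright or leans to the robot. The hinge is stiff: the lid stays where it is put and takes about 1.5 N at its free edge.
- lid_edge (a point): Middle of the lid's free edge, 110 mm from the hinge, half-way through its 8 mm thickness.
- mat: Round pink mat, 220 mm diameter, flat on the table (1 mm, no obstacle). Origin at its centre.
- bowl: Orange bowl, bystander, 130 mm wide, 60 mm high. Origin under its centre.
- cup: White mug, bystander, 76 mm wide, 85 mm high. Origin under its centre.
- jar: Jar with red cap, bystander, 64 mm wide, 100 mm high. Origin under its centre.
There are look-alikes about, which are no part of the job. Leave any purple or turquoise look-alike of the part that bears box_mid alone.

How it is judged (in metres and radians):
On the way, in this order (a step that is already met when the one before it is completed fails the run):
1. the box is held firmly (pad pressed in 4 mm or more) with the trigger let go (value of joint pad above 0.004 m and value of joint trigger below 0.05 rad), for 0.2 s.
2. the lid is shut while the box is still held (pad pressed in 2 mm or more) (value of joint lid below 0.06 rad and value of joint pad above 0.002 m), for 0.1 s.
3. the release tab has let the jaw run fully back, with the box still between the jaws (value of joint jaw below 0.005 m and x of box_mid in the frame of clamp below 0.04 m), for 0.1 s.
At the end, for the whole second after the job is handed in: The lunch box stands upright and at rest with its centre within 45 mm of the mat's centre, its lid shut (under 0.06 rad) and the clamp's jaw fully back (within 5 mm) (horizontal distance between box_mid and mat below 0.045 m and height (world z) of box_mid below 0.045 m and angle between box_mid's own z axis and vertical below 0.1 rad and value of joint lid below 0.06 rad and value of joint jaw below 0.005 m and linear speed of lunchbox below 0.02 m/s); the robot touches nothing.
It fails at once if bowl, mug or jar moved more than 30 mm (distance of any of bowl, cup, jar from where it was at the start of the episode above 0.03 m).
It fails at once if the box tipped by more than 0.35 rad or lifted more than 25 mm (angle between box_mid's own z axis and vertical above 0.35 rad or height (world z) of box_mid above 0.064 m).
It also fails if it takes over 61 s, if anything falls off the work surface, if the arm or the gripper's body presses on something with over 40 N, if the wrist force passes 120 N, or if a joint passes its speed limit or range.

## Robot

A 7-joint arm with a two-finger parallel gripper is mounted at the origin on the work surface. World frame = base frame: x ahead of the robot, y to its left, z up, the work surface at z = 0. Lengths are in mm, angles in rad, forces in N, time in s.
With the tool pointing down it reaches from about 400 to 875 mm from the base axis. Payload 4.4 kg.
Tool frame: the origin (TCP) lies on the centre line of the jaws, within the pads' length; the fingertips stand 25 mm ahead of it and the grasp point (between the pads) lies 6 mm ahead of it; x points along the fingers, y is the direction in which the jaws open and shut, and the axes are right-handed (so a half turn about x gives the same grasp; the last joint's range is limited). The gripper opens to 85 mm and grips with 20 to 120 N. Pads are 22 mm wide; open, the fingers measure 114 mm over their backs; the gripper's body (76 mm by 85 mm) begins 54 mm behind the grasp point. The pads swing forward as they close: fully open they stand 13 mm farther back than shut.
Start: joints at [-1.336, 0.628, 0.038, 1.517, -0.027, 0.996, -0.02], TCP at [192.561, 620.836, 256.313] pointing down, gripper open.
Joint ranges: [-3.06, 3.06], [-0.37, 2.12], [-1.25, 1.32], [0.18, 2.47], [-1.1, 4.24], [0.23, 1.98], [-2.94, 2.94]. Speed limits (rad/s): [2.57, 2.57, 3.14, 3.14, 3.14, 3.14, 3.14].

## Interface

Orientations are given as [roll, pitch, yaw] about the fixed x, y, z axes, in that order (R = Rz(yaw) Ry(pitch) Rx(roll)).
In Python, from cell import * gives the robot as it stands. The module is installed in compiled form; this text tells all that it offers.
- The arm moves only by the tool jog_arm, never from a script. Its argument "series" is a list of rows, each a list of 3 entries, a list of its own where there are three numbers: the turn, a rotation vector about the tool's x, y, z in degrees, then the shift along the tool's x, y, z in mm, then the gripper's target within -1 to 1 (shut at 1, half-way at 0, fully open at -1). In form: [[[rx, ry, rz], [dx, dy, dz], hand], ...]. A call has 1 to 8 rows; each row shifts and turns the commanded pose from where the row before left it, along the tool's axes as they then stand; what a row does not reach is not made up. A row lasts 1/8 s, in which the tool goes at most 62.5 mm and 10.7 degrees, less where a joint would pass 70% of its speed; a pose out of reach is approached as far as the arm can. A call is refused whole if a number of a shift passes 62.5 or a number of a turn 10.7, either way. A call with a gripper value outside its range is refused whole. The fingers move at their own pace and stop on an object; the grip force is fixed at half the most. Time passes only in rows, so rows that do not move let the fingers close. It gives the time, the measured TCP pose, the force and the opening at its end, in the units of the state.
- read_state(): the state, without advancing time (a new reading comes with each control period).
- get_image(name): name is "side" or "top"; returns a dict with "img" (400x640x3 uint8, red, green, blue), "range_z" (400x640 float32, mm along the optical axis (not along the pixel's ray), 0 where there is no reading), "fovy" (degrees; the focal length in pixels is half the picture's height over the tangent of half this angle, whatever the lens; pixels are square), "cx", "cy" (the principal point, pixels), "k1" (the pictures are not rectified: a ray, as slopes to the right and down, at radius r is drawn at 1 + k1 r^2 times it, then the intrinsics apply), "cam_to_world" (4x4, takes a point from camera to world coordinates). Camera axes: x right, y up, looking along -z (the intrinsics and any distortion apply to the point x, -y, -z); pixel columns grow to the right and rows downward; lengths in mm; the calibration is good to about 2 mm. A picture is of the moment at which its call begins.
- finish_job(): hands the job in, once; it reports no verdict.
The state is a dict: "clock": time; "qpos": joint angles; "qd": joint speeds; "tau": joint torques, N m; "eef_pos": TCP position; "tool_rot": TCP orientation; "force": force on the tool from outside, world axes, zero at the start; "torque": the same for the moment, N m; "width": finger opening in mm.
Only numpy, scipy, OpenCV 4.12 (cv2) and the standard library are available. Lean on these libraries where they do the work, as an engineer would, in place of code of your own. Each camera call takes 0.05 s, during which the arm holds its last target. There are 200 camera calls.

## Working session

There is one attempt and no reset: what is moved stays moved. The work goes in short steps, Python scripts to look and compute and a tool call to move; the robot and the scene stay as the last step left them, time stands still between calls to the robot, and variables do not carry over. Pictures are saved under pics/ and viewed, about 8 in all and at most 12, crops included, and the job is handed in when it is done.

Besides the shell and the picture viewer there is one more tool, called by a JSON object that holds its "name" and its "arguments". jog_arm: Moves the arm, as the interface text tells. Its arguments: {"type":"object","properties":{"series":{"type":"array"}},"required":["series"]}

```bash
mkdir -p pics; cat > h.py <<'E'
import numpy as np, cv2
from cell import *
def cap(name):
    d=get_image(name); return d
def world(d):
    """per-pixel world points from range"""
    h,w=d["range_z"].shape; f=h/2/np.tan(np.radians(d["fovy"]/2))
    K=np.array([[f,0,d["cx"]],[0,f,d["cy"]],[0,0,1.]])
    u,v=np.meshgrid(np.arange(w),np.arange(h))
    p=cv2.undistortPoints(np.stack([u,v],-1).reshape(-1,1,2).astype(np.float64),K,np.array([d["k1"],0,0,0.])).reshape(h,w,2)
    z=d["range_z"]; P=np.stack([p[...,0]*z,-p[...,1]*z,-z,np.ones_like(z)],-1)
    W=(P@np.array(d["cam_to_world"]).T)[...,:3]; W[z==0]=np.nan
    return W
def save(d,n): cv2.imwrite("pics/"+n,cv2.cvtColor(d["img"],cv2.COLOR_RGB2BGR))
E
python3 - <<'E'
from h import *
for n in("top","side"):
    d=cap(n); save(d,n+"0.png"); np.savez(n+"0.npz",**d); print(n,d["fovy"],d["k1"],np.round(d["cam_to_world"],3).tolist())
print(read_state())
E
```

```text
top 47.008297020201354 -0.09364758595087869 [[0.007, 0.989, -0.15, 244.139], [-1.0, 0.008, 0.001, 16.149], [0.002, 0.15, 0.989, 1324.86], [0.0, 0.0, 0.0, 1.0]]
side 54.762569602972846 -0.0641408125329337 [[0.91, 0.283, -0.303, 101.994], [-0.415, 0.627, -0.659, -698.775], [0.003, 0.726, 0.688, 838.598], [0.0, 0.0, 0.0, 1.0]]
{'clock': 0.1, 'qpos': array([-1.3357815 ,  0.62923902,  0.03843443,  1.51825035, -0.02698108,
        0.99626546, -0.01996813]), 'qd': array([-2.02129744e-04, -1.11959973e-03, -1.07412941e-04, -3.05768069e-03,
        1.80475629e-05,  1.85511185e-03,  1.87321777e-03]), 'tau': array([ 2.73945654e-03, -5.64536476e+01,  1.23054184e+00, -1.93972456e+01,
        1.13507218e-02,  5.38122113e-03, -1.31415892e-07]), 'eef_pos': array([192.41609278, 620.34802831, 255.49592464]), 'tool_rot': array([-1.55574021,  1.56915183, -1.85650412]), 'force': array([-0.16573869,  0.20602922,  0.64121591]), 'torque': array([0.03281443, 0.06400778, 0.04096863]), 'width': 85.5016117674806}
```

View pics/top0.png

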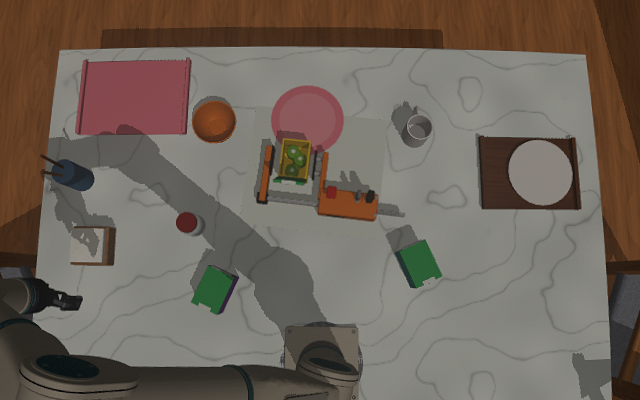

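View pics/side0.png

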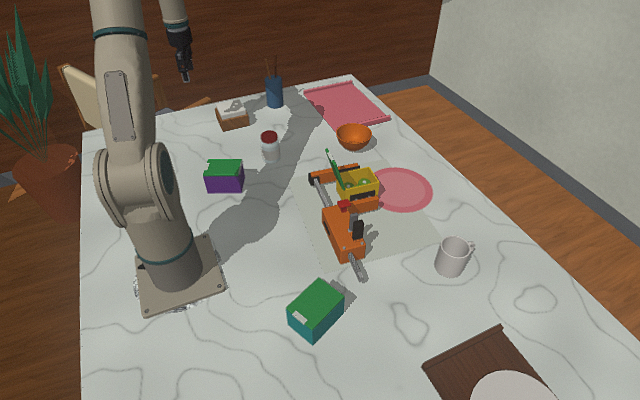

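The top view shows the clamp at about (320,185): housing right, moving jaw left, mat at (307,120), bowl (214,120), mug (418,128), jar (188,222). The look-alikes are at (213,290) and (418,262). Next I measure these.

```bash
python3 - <<'E'
from h import *
out=[]
for n,(x0,x1,y0,y1) in dict(top=(240,410,75,240),side=(295,445,140,290)).items():
    d=dict(np.load(n+"0.npz")); W=world(d); img=d["img"]
    c=cv2.resize(cv2.cvtColor(img[y0:y1,x0:x1],cv2.COLOR_RGB2BGR),None,fx=2.35 if n=="top" else 2.6,fy=2.35 if n=="top" else 2.6,interpolation=cv2.INTER_CUBIC); out.append(c)
    hsv=cv2.cvtColor(img,cv2.COLOR_RGB2HSV); H,S,V=[hsv[...,i].astype(int) for i in range(3)]
    ok=np.isfinite(W[...,0])&(W[...,0]>250)&(W[...,0]<1000)&(abs(W[...,1])<450)
    def rep(name,m):
        m=m&ok; k,l,st,_=cv2.connectedComponentsWithStats(m.astype(np.uint8))
        for i in range(1,k):
            if st[i,4]>25:
                p=W[l==i]; print(n,name,st[i].tolist(),"med",np.round(np.median(p,0)),"lo",np.round(np.percentile(p,2,0)),"hi",np.round(np.percentile(p,98,0)))
    rep("orange",(H>=5)&(H<=16)&(S>150)&(V>70)&(W[...,2]>8))
    rep("pink",((H>165)|(H<5))&(S>60)&(S<160)&(V>130)&(W[...,2]<8))
    rep("red",((H>172)|(H<4))&(S>150)&(V>60)&(W[...,2]>15))
    rep("yellow",(H>20)&(H<32)&(S>120)&(V>80)&(W[...,2]>8))
    rep("green",(H>45)&(H<80)&(S>100)&(V>40)&(W[...,2]>8))
    rep("dark",(V<60)&(W[...,2]>70))
    rep("whitehi",(S<40)&(V>60)&(W[...,2]>50))
h=max(o.shape[0] for o in out); out=[cv2.copyMakeBorder(o,0,h-o.shape[0],0,0,cv2.BORDER_CONSTANT) for o in out]
o=np.hstack(out); print(o.shape); cv2.imwrite("pics/crop0.png",o)
E
```

```text
top orange [192, 101, 44, 42, 1091] med [701. 331.  30.] lo [623. 260.   9.] hi [738. 374.  62.]
top orange [259, 146, 13, 55, 338] med [523. 162.  57.] lo [453. 149.  50.] hi [604. 176.  62.]
top orange [318, 152, 60, 69, 1472] med [440. -57.  60.] lo [ 402. -146.   44.] hi [571.  10.  68.]
top pink [176, 68, 9, 18, 47] med [838. 439.   7.] lo [814. 428.   4.] hi [867. 449.   8.]
top pink [271, 85, 73, 66, 3223] med [721.  36.   1.] lo [632. -52.  -5.] hi [806. 147.   6.]
top red [327, 186, 9, 12, 94] med [468. -23.  94.] lo [454. -34.  89.] hi [484. -12.  99.]
top red [176, 213, 20, 19, 174] med [384. 367.  99.] lo [357. 346.  93.] hi [406. 394. 104.]
top yellow [279, 138, 32, 41, 299] med [616.  79.  66.] lo [514.  36.  10.] hi [624. 122.  74.]
top green [399, 240, 42, 34, 884] med [ 288. -264.   77.] lo [ 251. -310.   72.] hi [ 332. -216.   82.]
top green [206, 266, 15, 6, 49] med [255. 301.  77.] lo [252. 278.  73.] hi [265. 314.  82.]
top dark [276, 176, 30, 7, 86] med [501.  83. 111.] lo [485.  49.  72.] hi [514. 123. 158.]
top dark [366, 190, 8, 13, 78] med [ 452. -126.  120.
[... 1442 characters left out ...]
71] med [ 288. -270.   79.] lo [ 251. -315.   75.] hi [ 334. -221.   82.]
side dark [353, 220, 11, 19, 185] med [ 454. -136.  107.] lo [ 444. -139.   73.] hi [ 468. -122.  126.]
side whitehi [260, 139, 19, 14, 169] med [375. 345.  68.] lo [352. 337.  51.] hi [409. 375.  82.]
side whitehi [327, 152, 7, 9, 28] med [479.  88. 176.] lo [475.  72. 173.] hi [485. 105. 178.]
side whitehi [348, 213, 11, 19, 98] med [ 456. -100.  107.] lo [ 449. -104.   65.] hi [469. -94. 124.]
side whitehi [437, 235, 38, 33, 691] med [ 662. -275.   72.] lo [ 624. -311.   51.] hi [ 722. -238.   88.]
side whitehi [322, 278, 20, 16, 31] med [ 330. -243.   78.] lo [ 318. -270.   76.] hi [ 342. -217.   79.]
(390, 790, 3)
```

View pics/crop0.png

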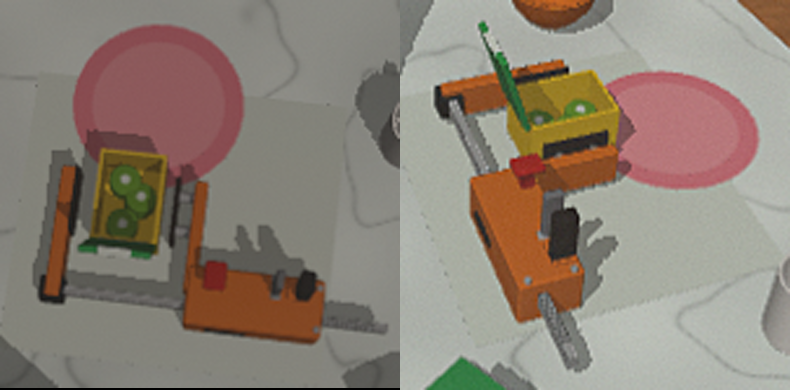

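Crop shows the moving jaw at left, the box with its upright lid on the bar side, the red tab at (215,275), the grey trigger at (278,285) and the black handle at (305,285). Now I fit the clamp, box and mat frames.

```bash
python3 - <<'E'
from h import *
def R(a): return np.array([[np.cos(a),-np.sin(a)],[np.sin(a),np.cos(a)]])
for n in("top","side"):
    d=dict(np.load(n+"0.npz")); W=world(d); hsv=cv2.cvtColor(d["img"],cv2.COLOR_RGB2HSV); H,S,V=[hsv[...,i].astype(int) for i in range(3)]
    X,Y,Z=W[...,0],W[...,1],W[...,2]
    org=(H>=4)&(H<=17)&(S>140)&(V>60)&(Z>54)&(Z<70)
    for nm,m in dict(housing=org&(X<475)&(Y<-8)&(Y>-200)&(X>380),fixjaw=org&(X>480)&(X<610)&(Y<30)&(Y>-40),movjaw=org&(X>440)&(X<620)&(Y>130)&(Y<190),
        rim=(H>20)&(H<34)&(S>110)&(Z>62)&(Z<78)&(X>480)&(X<650)&(Y>10)&(Y<140),
        mat=((H>165)|(H<5))&(S>50)&(Z<10)&(X>580)&(X<850)&(abs(Y-40)<150),
        tab=((H>172)|(H<4))&(S>150)&(Z>88)&(X>430)&(X<500)&(abs(Y)<60),
        handle=(V<60)&(Z>112)&(X>430)&(X<480)&(Y<-105)&(Y>-160),
        trig=(S<60)&(Z>112)&(X>430)&(X<480)&(Y<-80)&(Y>-112)).items():
        p=W[m][:,:2].astype(np.float32)
        if len(p)<5: print(n,nm,len(p)); continue
        r=cv2.minAreaRect(p); c=p.mean(0); ev=np.linalg.svd(p-c,full_matrices=False)[2][0]
        print(n,nm,len(p),"rect c",np.round(r[0],1),"size",np.round(r[1],1),"ang",round(r[2],1),"mean",np.round(c,1),"pca deg",round(np.degrees(np.arctan2(ev[1],ev[0])),1),"z",round(float(np.median(Z[m])),1),"bb",np.round([p.min(0),p.max(0)],1).tolist())
        if nm=="mat": print("   circ",cv2.minEnclosingCircle(p), cv2.fitEllipse(cv2.convexHull(p)))
    # lid cross-section
    m=(Z>85)&(Z<195)&(X>455)&(X<530)&(Y>40)&(Y<130); q=W[m]
    print(n,"lid n",len(q),"top",np.round(np.percentile(q,98,0)[2],1)); A=np.polyfit(q[:,2],q[:,0],1); print("  x=a z+b",np.round(A,3), "lean",round(np.arctan(-A[0]),3), "ymid",np.percentile(q[:,1],[2,50,98]).round(1))
    B=np.polyfit(q[:,1],q[:,0]-np.polyval(A,q[:,2]),1); print("  yaw from lid",round(np.degrees(np.arctan(-B[0])),1))
E
```

```text
top housing 1033 rect c [440.7 -78.9] size [144.7  70.6] ang 83.7 mean [435.2 -79.1] pca deg -96.7 z 61.0 bb [[399.0, -152.39999389648438], [474.79998779296875, -9.699999809265137]]
top fixjaw 160 rect c [535.4  -1.5] size [ 19.7 110.8] ang 88.3 mean [533.8  -2.2] pca deg 174.0 z 57.3 bb [[480.29998779296875, -12.300000190734863], [590.7999877929688, 9.899999618530273]]
top movjaw 279 rect c [528.9 161.5] size [ 17.8 157.5] ang 83.7 mean [528.1 161.7] pca deg 173.9 z 57.1 bb [[450.3999938964844, 147.10000610351562], [606.7999877929688, 177.39999389648438]]
top rim 198 rect c [564.4  79.6] size [ 80.4 118.1] ang 84.1 mean [572.7  78.5] pca deg 179.5 z 68.8 bb [[501.6000061035156, 36.0], [626.5999755859375, 122.4000015258789]]
top mat 3554 rect c [713.1  44.4] size [218.8 208. ] ang 69.6 mean [715.  44.] pca deg 71.1 z 0.6 bb [[598.0, -61.400001525878906], [818.7000122070312, 155.89999389648438]]
   circ ((707.65966796875, 45.73039627075195), 111.64057159423828) ((706.77783203125, 47.234657287597656), (217.8733367919922, 221.2047882080078), 102.38640594482422)
top tab 92 rect c [469.1 
[... 1674 characters left out ...]
.4958038330078), 146.80616760253906)
side tab 78 rect c [469.2 -24.9] size [25.7 32. ] ang 86.1 mean [468.4 -25.9] pca deg 169.3 z 95.2 bb [[452.79998779296875, -38.400001525878906], [484.6000061035156, -12.100000381469727]]
side handle 76 rect c [ 456.2 -130.5] size [18.9 23.9] ang 84.9 mean [ 455.3 -132.1] pca deg 170.3 z 122.5 bb [[444.1000061035156, -140.5], [468.8999938964844, -120.80000305175781]]
side trig 40 rect c [460.6 -98.3] size [ 9.8 19.7] ang 79.7 mean [460.4 -99.5] pca deg 169.8 z 119.7 bb [[450.6000061035156, -104.0999984741211], [470.70001220703125, -93.0]]
side lid n 181 top 177.3
  x=a z+b [-2.59000e-01  5.23202e+02] lean 0.254 ymid [ 45.6  66.2 121.8]
  yaw from lid -3.4
```

```bash
cat >> h.py <<'E'
from scipy.spatial.transform import Rotation as Ro
YAW=np.radians(-6.2); XA=np.array([np.cos(YAW),np.sin(YAW)]); YA=np.array([-np.sin(YAW),np.cos(YAW)]); O=561.4*XA+145*YA
def cw(cx,cy,z): return np.r_[O+cx*XA+cy*YA,z]
def go(cx,cy,ztip=None,z=None,flip=False):
    """from the present pose: rotvec (deg, tool) and shift in final tool axes to TCP over clamp (cx,cy)"""
    s=read_state(); Rn=Ro.from_euler("xyz",s["tool_rot"]); p=s["eef_pos"]
    y=np.r_[YA,0]*(-1 if flip else 1); x=np.array([0,0,-1.]); Rt=Ro.from_matrix(np.c_[x,y,np.cross(x,y)])
    t=cw(cx,cy,z if z is not None else ztip+25)
    print("t",s["clock"],"p",p.round(1),"clampxy",np.round([(p[:2]-O)@XA,(p[:2]-O)@YA],1),"F",s["force"].round(1),"w",round(s["width"],1),"q",s["qpos"].round(2))
    print("target",t.round(1),"rotvec deg tool",np.degrees((Rn.inv()*Rt).as_rotvec()).round(1),"shift in tool now",Rn.inv().apply(t-p).round(1),"shift in final tool",Rt.inv().apply(t-p).round(1)); print(Rn.as_matrix().round(3).tolist())
E
python3 - <<'E'
from h import *
print(O, [((np.array(p)-O)@XA,(np.array(p)-O)@YA) for p in[(565,79.7),(708,46.5),(469,-23.5),(457.3,-120.3)]])
go(-93.7,-215,z=200); go(-93.7,-215,z=200,flip=True)
E
```

```text
[573.77625775  83.52105148] [(np.float64(-8.31225400541186), np.float64(-4.74653219750355)), (np.float64(137.4369124520692), np.float64(-22.308436335423156)), (np.float64(-92.60521303789258), np.float64(-117.71084982722469)), (np.float64(-93.78244168402566), np.float64(-215.2082556015053))]
t 0.1 p [192.4 620.3 255.5] clampxy [-437.1  492.5] F [-0.2  0.2  0.6] w 85.5 q [-1.34  0.63  0.04  1.52 -0.03  1.   -0.02]
target [ 457.4 -120.1  200. ] rotvec deg tool [-11.   -0.    0.1] shift in tool now [  56.5 -628.6  472.4] shift in final tool [  55.5 -707.5  343.4]
[[-0.0, 0.296, 0.955], [-0.002, 0.955, -0.296], [-1.0, -0.002, 0.0]]
t 0.1 p [192.4 620.3 255.5] clampxy [-437.1  492.5] F [-0.2  0.2  0.6] w 85.5 q [-1.34  0.63  0.04  1.52 -0.03  1.   -0.02]
target [ 457.4 -120.1  200. ] rotvec deg tool [1.69e+02 1.00e-01 0.00e+00] shift in tool now [  56.5 -628.6  472.4] shift in final tool [  55.5  707.5 -343.4]
[[-0.0, 0.296, 0.955], [-0.002, 0.955, -0.296], [-1.0, -0.002, 0.0]]
```

{"name": "jog_arm", "arguments": {"series": [[[-5.5,0,0],[0,-40,43],-1],[[-5.5,0,0],[0,-40,43],-1],[[0,0,0],[0,-40,43],-1],[[0,0,0],[0,-40,43],-1],[[0,0,0],[0,-40,43],-1],[[0,0,0],[0,-40,43],-1],[[0,0,0],[0,-40,43],-1],[[0,0,0],[0,-40,43],-1]]}}

```text
clock: 1.1
eef_pos: [487.0, 253.8, 256.1]
tool_rot: [-3.016, 1.57, -3.124]
force: [1.2, 0.5, 1.0]
width: 85.5
```

{"name": "jog_arm", "arguments": {"series": [[[0,0,0],[0,-50,0],-1],[[0,0,0],[0,-50,0],-1],[[0,0,0],[0,-50,0],-1],[[0,0,0],[0,-50,0],-1],[[0,0,0],[0,-50,0],-1],[[0,0,0],[0,-50,0],-1],[[0,0,0],[0,-50,0],-1],[[0,0,0],[0,0,0],-1]]}}

```text
clock: 2.1
eef_pos: [447.1, -96.9, 256.2]
tool_rot: [-1.863, 1.569, -1.98]
force: [0.5, 0.6, 0.0]
width: 85.4
```

```bash
python3 -c "
from h import *
go(-93.7,-215,z=200)"
```

```text
t 2.1 p [447.1 -96.9 256.2] clampxy [-106.5 -193. ] F [0.5 0.6 0. ] w 85.4 q [ 0.11  0.36  0.05  2.03 -0.02  0.75  1.63]
target [ 457.4 -120.1  200. ] rotvec deg tool [-0.5 -0.   0.1] shift in tool now [ 56.2 -21.8  13. ] shift in final tool [ 56.2 -22.   12.8]
[[-0.001, 0.117, 0.993], [-0.002, 0.993, -0.117], [-1.0, -0.002, -0.001]]
```

{"name": "jog_arm", "arguments": {"series": [[[-0.5,0,0],[20,-22,13],-1],[[0,0,0],[36,0,0],-1],[[0,0,0],[30,0,0],-1],[[0,0,0],[30,0,0],-1],[[0,0,0],[20,0,0],-1],[[0,0,0],[14,0,0],-1],[[0,0,0],[0,0,0],-1]]}}

```text
clock: 2.98
eef_pos: [458.3, -115.1, 105.6]
tool_rot: [2.869, 1.569, 2.77]
force: [0.0, -0.3, 0.8]
width: 85.5
```

```bash
python3 - <<'E'
from h import *
go(-93.7,-215,z=106)
d=cap("side"); c=cv2.cvtColor(d["img"],cv2.COLOR_RGB2BGR)[110:290,280:450]; a=cv2.resize(c,None,fx=2.3,fy=2.3,interpolation=2)
d=cap("top"); c=cv2.cvtColor(d["img"],cv2.COLOR_RGB2BGR)[75:255,240:410]; b=cv2.resize(c,None,fx=2.3,fy=2.3,interpolation=2)
cv2.imwrite("pics/g1.png",np.hstack([b,a]))
E
```

```text
t 2.975 p [ 458.3 -115.1  105.6] clampxy [ -93.4 -209.9] F [ 0.  -0.3  0.8] w 85.5 q [ 0.17  0.64  0.02  2.13 -0.04  0.38  1.7 ]
target [ 457.4 -120.1  106. ] rotvec deg tool [ 0.5 -0.1 -0. ] shift in tool now [-0.4 -5.1 -0.4] shift in final tool [-0.4 -5.1 -0.3]
[[-0.002, 0.099, 0.995], [0.001, 0.995, -0.099], [-1.0, 0.001, -0.002]]
```

View pics/g1.png

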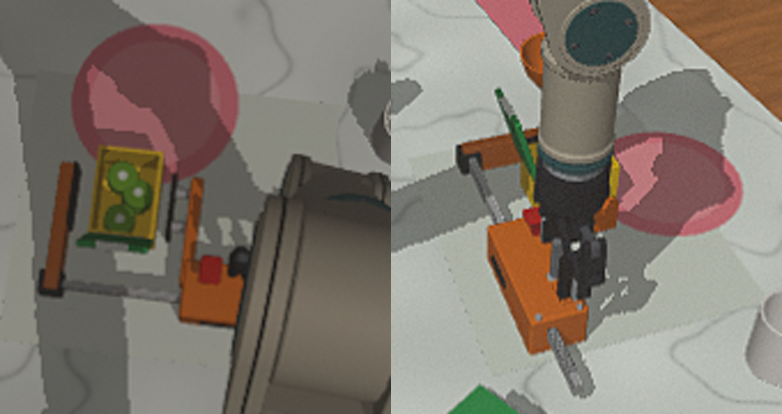

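The fingers straddle the trigger and handle with no contact force. I shift 5 mm and do the first squeeze.

{"name": "jog_arm", "arguments": {"series": [[[0,0,0],[0,-5,0],-0.6],[[0,0,0],[0,0,0],0],[[0,0,0],[0,0,0],0.35],[[0,0,0],[0,0,0],0.35],[[0,0,0],[0,0,0],0.35],[[0,0,0],[0,0,0],0.35]]}}

```text
clock: 3.82
eef_pos: [459.0, -120.8, 108.3]
tool_rot: [0.187, 1.568, 0.085]
force: [-3.2, 0.5, 19.6]
width: 33.2
```

{"name": "jog_arm", "arguments": {"series": [[[0,0,0],[0,0,0],0.35],[[0,0,0],[0,0,0],0.35]]}}

```text
clock: 4.08
eef_pos: [459.0, -120.9, 108.4]
tool_rot: [0.188, 1.568, 0.086]
force: [-2.9, 0.0, 18.0]
width: 33.0
```

```bash
cat >> h.py <<'E'
def jaw(d=None):
    d=d or cap("top"); W=world(d); hsv=cv2.cvtColor(d["img"],cv2.COLOR_RGB2HSV); H,S,V=[hsv[...,i].astype(int) for i in range(3)]
    C=np.stack([(W[...,:2]-O)@XA,(W[...,:2]-O)@YA,W[...,2]],-1)
    m=(H>=4)&(H<=17)&(S>140)&(V>40)&(C[...,2]>50)&(C[...,2]<66)&(C[...,0]>-60)&(C[...,0]<20)
    a=C[m&(C[...,1]>0)&(C[...,1]<110)]; b=C[m&(C[...,1]<-60)&(C[...,1]>-110)]
    y=(H>20)&(H<34)&(S>110)&(C[...,2]>62)&(C[...,2]<78)&(abs(C[...,0])<250)&(abs(C[...,1])<90); r=cv2.minAreaRect(C[y][:,:2].astype(np.float32)) if y.sum()>5 else None
    dk=(V<60)&(S<90)&(C[...,2]>20)&(C[...,2]<62)&(C[...,0]>-60)&(C[...,0]<20)&(C[...,1]<-40)&(C[...,1]>-80); p=C[dk]
    print("movjaw y",len(a),np.median(a[:,1]).round(1) if len(a) else None,"fix",np.median(b[:,1]).round(1) if len(b) else None,"box rim",r,"pad y",np.percentile(p[:,1],[50,90]).round(1) if len(p) else None)
E
python3 - <<'E'
from h import *
jaw(dict(np.load("top0.npz"))); jaw(); go(-93.7,-215,z=106)
E
```

```text
movjaw y 159 73.1 fix -89.5 box rim ((-8.90435791015625, -4.920421600341797), (118.06555938720703, 80.44499206542969), 0.29826241731643677) pad y [-61.1 -59.1]
movjaw y 156 59.3 fix -89.4 box rim ((-8.676349639892578, -4.972145080566406), (80.61448669433594, 118.31019592285156), 89.87457275390625) pad y [-61. -59.]
t 4.125 p [ 459.  -120.9  108.3] clampxy [ -92.1 -215.6] F [-2.2 -0.2 18.4] w 33.0 q [ 0.18  0.63  0.02  2.13 -0.04  0.38  1.71]
target [ 457.4 -120.1  106. ] rotvec deg tool [ 0.4  0.2 -0. ] shift in tool now [ 2.3  0.6 -1.7] shift in final tool [ 2.3  0.6 -1.6]
[[0.003, 0.102, 0.995], [0.0, 0.995, -0.102], [-1.0, 0.0, 0.003]]
```

{"name": "jog_arm", "arguments": {"series": [[[0,0,0],[0,0,0],-0.7],[[0,0,0],[0,0,0],-0.7],[[0,0,0],[0,0,0],-0.7],[[0,0,0],[0,0,0],-0.7]]}}

```text
clock: 4.62
eef_pos: [458.1, -121.3, 106.3]
tool_rot: [-1.644, 1.57, -1.744]
force: [-0.3, 0.5, 0.4]
width: 72.3
```

{"name": "jog_arm", "arguments": {"series": [[[0,0,0],[0,0,0],0],[[0,0,0],[0,0,0],0.35],[[0,0,0],[0,0,0],0.35],[[0,0,0],[0,0,0],0.35],[[0,0,0],[0,0,0],0.35]]}}

```text
clock: 5.25
eef_pos: [458.5, -120.7, 107.7]
tool_rot: [0.361, 1.57, 0.26]
force: [-2.5, -1.0, 18.1]
width: 33.4
```

```bash
python3 - <<'E'
from h import *
jaw()
E
```

```text
movjaw y 155 47.2 fix -89.5 box rim ((-5.643032073974609, -8.488109588623047), (80.38839721679688, 111.26663970947266), 88.83721923828125) pad y [-61.2 -59.1]
```

{"name": "jog_arm", "arguments": {"series": [[[0,0,0],[0,0,0],-0.7],[[0,0,0],[0,0,0],-0.7],[[0,0,0],[0,0,0],-0.7],[[0,0,0],[0,0,0],-0.7]]}}

```text
clock: 5.8
eef_pos: [458.0, -121.3, 106.2]
tool_rot: [-2.015, 1.57, -2.116]
force: [-0.0, -0.1, -0.4]
width: 72.6
```

{"name": "jog_arm", "arguments": {"series": [[[0,0,0],[0,0,0],0],[[0,0,0],[0,0,0],0.35],[[0,0,0],[0,0,0],0.35],[[0,0,0],[0,0,0],0.35],[[0,0,0],[0,0,0],0.35]]}}

```text
clock: 6.42
eef_pos: [458.5, -120.7, 107.8]
tool_rot: [0.394, 1.569, 0.293]
force: [-1.9, 0.0, 16.9]
width: 33.0
```

```bash
python3 - <<'E'
from h import *
jaw(); go(-93.7,-215,z=106)
E
```

```text
movjaw y 157 35.4 fix -89.5 box rim ((-5.2337188720703125, -19.817100524902344), (110.14813995361328, 80.53491973876953), 0.13891150057315826) pad y [-62.6 -60.7]
t 6.475 p [ 458.5 -120.7  107.8] clampxy [ -92.5 -215.5] F [-2.4 -1.  17.5] w 33.5 q [ 0.18  0.63  0.02  2.13 -0.04  0.38  1.71]
target [ 457.4 -120.1  106. ] rotvec deg tool [ 0.4  0.1 -0. ] shift in tool now [ 1.8  0.5 -1.2] shift in final tool [ 1.8  0.5 -1.2]
[[0.001, 0.101, 0.995], [0.0, 0.995, -0.101], [-1.0, 0.001, 0.001]]
```

{"name": "jog_arm", "arguments": {"series": [[[0,0,0],[0,0,0],-0.7],[[0,0,0],[0,0,0],-0.7],[[0,0,0],[0,0,0],-0.7],[[0,0,0],[0,0,0],-0.7]]}}

```text
clock: 6.98
eef_pos: [458.0, -121.3, 106.2]
tool_rot: [-2.006, 1.57, -2.107]
force: [0.2, 0.4, 0.2]
width: 72.6
```

{"name": "jog_arm", "arguments": {"series": [[[0,0,0],[0,0,0],0],[[0,0,0],[0,0,0],0.35],[[0,0,0],[0,0,0],0.35],[[0,0,0],[0,0,0],0.35],[[0,0,0],[0,0,0],0.35]]}}

```text
clock: 7.6
eef_pos: [458.5, -120.7, 107.8]
tool_rot: [0.37, 1.57, 0.269]
force: [-2.6, -0.5, 18.6]
width: 33.0
```

{"name": "jog_arm", "arguments": {"series": [[[0,0,0],[0,0,0],-0.7],[[0,0,0],[0,0,0],-1],[[0,0,0],[0,0,0],-1],[[0,0,0],[0,0,0],-1],[[0,0,0],[0,0,0],-1],[[0,0,0],[0,0,0],-1]]}}

```text
clock: 8.35
eef_pos: [458.1, -120.9, 106.3]
tool_rot: [-2.012, 1.571, -2.112]
force: [1.2, -0.3, 0.0]
width: 85.6
```

```bash
python3 - <<'E'
from h import *
jaw(); go(-93.7,-215,z=250)
E
```

```text
movjaw y 155 25.0 fix -89.4 box rim ((-5.436531066894531, -27.861167907714844), (81.222900390625, 112.84994506835938), 89.72540283203125) pad y [-71.  -69.2]
t 8.4 p [ 458.1 -120.9  106.3] clampxy [ -92.9 -215.7] F [ 1.1 -0.4 -0.3] w 85.8 q [ 0.18  0.64  0.02  2.13 -0.04  0.38  1.71]
target [ 457.4 -120.1  250. ] rotvec deg tool [ 0.5 -0.   0. ] shift in tool now [-143.7    0.7   -0.8] shift in final tool [-143.7    0.7   -0.8]
[[-0.0, 0.1, 0.995], [-0.0, 0.995, -0.1], [-1.0, -0.0, -0.0]]
```

{"name": "jog_arm", "arguments": {"series": [[[0.5,0,0],[-40,0,0],-1],[[0,0,0],[-45,0,0],-1],[[0,0,0],[-40,0,0],0],[[0,0,0],[0,47,-10],1],[[0,0,0],[0,47,-11],1],[[0,0,0],[0,48,-11],1],[[0,0,0],[0,48,-10],1],[[0,0,0],[0,0,0],1]]}}

```text
clock: 9.4
eef_pos: [436.5, 76.8, 231.3]
tool_rot: [1.69, 1.569, 1.589]
force: [-0.5, -0.2, 0.2]
width: 0.1
```

```bash
python3 - <<'E'
from h import *
d=cap("side"); W=world(d); go(-130,-26,ztip=145)
C=np.stack([(W[...,:2]-O)@XA,(W[...,:2]-O)@YA,W[...,2]],-1); hsv=cv2.cvtColor(d["img"],cv2.COLOR_RGB2HSV); H,S,V=[hsv[...,i].astype(int) for i in range(3)]
m=(H>45)&(H<85)&(S>90)&(C[...,2]>85)&(C[...,2]<200)&(abs(C[...,0]+80)<50)&(abs(C[...,1])<100); q=C[m]; print(len(q),q.min(0),q.max(0),np.polyfit(q[:,2],q[:,0],1))
c=cv2.cvtColor(d["img"],cv2.COLOR_RGB2BGR)[90:290,250:450]; cv2.imwrite("pics/l1.png",cv2.resize(c,None,fx=2.5,fy=2.5))
E
```

```text
t 9.45 p [436.7  74.2 231.3] clampxy [-135.3  -24. ] F [ 0.1 -0.2 -0.3] w -0.0 q [-0.26  0.38  0.03  2.1  -0.02  0.67  1.26]
target [441.7  71.7 170. ] rotvec deg tool [ 0.2 -0.  -0. ] shift in tool now [61.3 -2.   5.3] shift in final tool [61.3 -2.   5.3]
[[-0.0, 0.104, 0.995], [0.0, 0.995, -0.104], [-1.0, 0.0, -0.0]]
117 [-97.79292929 -70.21712976  88.82398944] [-67.22846101   9.1796658  177.04036203] [ -0.28416839 -45.95749616]
```

View pics/l1.png

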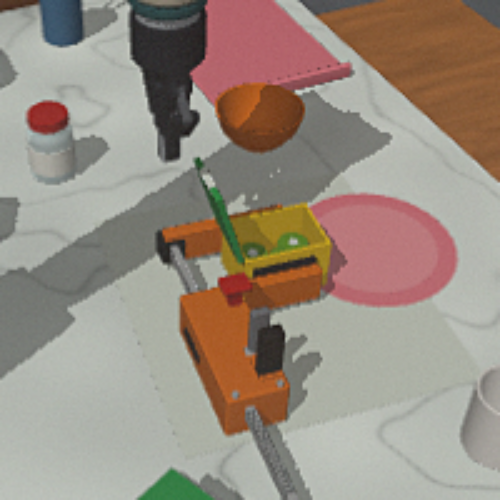

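The fingers are behind the lid, which leans 0.28 rad back (edge at pixel 200,160). Pushing it over.

{"name": "jog_arm", "arguments": {"series": [[[0,0,0],[31,-2,0],1],[[0,0,0],[30,0,0],1],[[0,0,0],[-2,0,17],1],[[0,0,0],[-3,0,18],1],[[0,0,0],[-1,0,20],1],[[0,0,0],[-1,0,20],1],[[0,0,0],[4,0,16],1],[[0,0,0],[4,0,16],1]]}}

```text
clock: 10.45
eef_pos: [542.7, 56.7, 168.8]
tool_rot: [-2.638, 1.568, -2.749]
force: [-3.2, 0.2, 0.5]
width: -0.4
```

{"name": "jog_arm", "arguments": {"series": [[[0,0,0],[10,0,11],1],[[0,0,0],[9,0,11],1],[[0,0,0],[13,0,8],1],[[0,0,0],[13,0,7],1],[[0,0,0],[8,0,3],1],[[0,0,0],[4,0,2],1],[[0,0,0],[0,0,0],1]]}}

```text
clock: 11.32
eef_pos: [584.8, 54.8, 112.0]
tool_rot: [2.55, 1.57, 2.441]
force: [-0.5, 0.3, -0.1]
width: -0.1
```

```bash
python3 - <<'E'
from h import *
d=cap("side"); go(14,-26,ztip=78)
c=cv2.cvtColor(d["img"],cv2.COLOR_RGB2BGR)[90:290,250:450]; cv2.imwrite("pics/l2.png",cv2.resize(c,None,fx=2.5,fy=2.5))
E
```

```text
t 11.375 p [585.   54.9 112.3] clampxy [ 14.2 -27.3] F [ 0.2 -1.   0.6] w -0.2 q [-0.15  0.73  0.02  1.82 -0.02  0.6   1.34]
target [584.9  56.2 103. ] rotvec deg tool [-0.  0. -0.] shift in tool now [ 9.3  1.3 -0.2] shift in final tool [ 9.3  1.3 -0.2]
[[0.0, 0.108, 0.994], [0.0, 0.994, -0.108], [-1.0, 0.0, 0.0]]
```

View pics/l2.png

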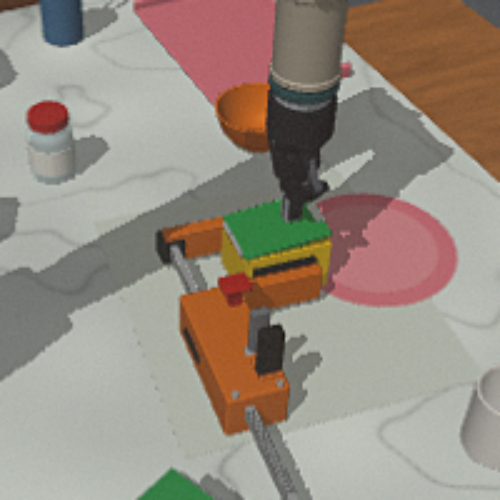

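{"name": "jog_arm", "arguments": {"series": [[[0,0,0],[3,0,12],1],[[0,0,0],[4,0,0],1],[[0,0,0],[2,0,0],1],[[0,0,0],[2,0,0],1],[[0,0,0],[0,0,0],1]]}}

```text
clock: 12.0
eef_pos: [597.5, 53.2, 102.9]
tool_rot: [0.237, 1.569, 0.128]
force: [-1.6, -0.0, 11.7]
width: -0.3
```

{"name": "jog_arm", "arguments": {"series": [[[0,0,0],[1,0,0],1],[[0,0,0],[1,0,0],1],[[0,0,0],[0,0,0],1]]}}

```text
clock: 12.38
eef_pos: [597.5, 53.1, 102.6]
tool_rot: [0.23, 1.569, 0.121]
force: [-4.9, -0.4, 24.8]
width: 0.1
```

{"name": "jog_arm", "arguments": {"series": [[[0,0,0],[-30,0,0],1],[[0,0,0],[-30,0,0],1],[[0,0,0],[0,-30,-40],1],[[0,0,0],[0,-30,-40],1],[[0,0,0],[0,-30,-38],1],[[0,0,0],[0,0,0],1]]}}

```text
clock: 13.12
eef_pos: [465.4, -25.7, 159.2]
tool_rot: [-2.836, 1.565, -2.949]
force: [1.2, -0.5, -0.1]
width: 0.1
```

```bash
cat >> h.py <<'E'
def lid():
    for n in("top","side"):
        d=cap(n); W=world(d); hsv=cv2.cvtColor(d["img"],cv2.COLOR_RGB2HSV); H,S,V=[hsv[...,i].astype(int) for i in range(3)]
        C=np.stack([(W[...,:2]-O)@XA,(W[...,:2]-O)@YA,W[...,2]],-1)
        m=(H>45)&(H<85)&(S>90)&(C[...,2]>60)&(C[...,2]<120)&(C[...,0]>-100)&(C[...,0]<260)&(abs(C[...,1])<110); q=C[m]
        if len(q)<20: print(n,"lid?",len(q)); continue
        r=cv2.minAreaRect(q[:,:2].astype(np.float32)); A=np.polyfit(q[:,0],q[:,2],1)
        print(n,"lid",len(q),"rect",np.round(r[0],1),np.round(r[1],1),round(r[2],1),"slope",A[0].round(3),"z",np.median(q[:,2]).round(1))
E
python3 - <<'E'
from h import *
lid(); jaw(); go(-92.6,-117.7,ztip=98)
E
```

```text
top lid 919 rect [ -5.  -24.8] [108.7  79.7] 0.9 slope -0.004 z 77.0
side lid 431 rect [ -5.  -28.9] [ 83.2 107.5] 89.5 slope 0.001 z 78.2
movjaw y 156 25.1 fix None box rim None pad y None
t 13.275 p [470.9 -23.  159.5] clampxy [ -90.8 -117. ] F [ 0.3  0.3 -0. ] w -0.1 q [-0.02  0.53  0.01  2.1  -0.01  0.51  1.46]
target [469.  -23.5 123. ] rotvec deg tool [-0.   0.1 -0. ] shift in tool now [36.5 -0.7 -1.8] shift in final tool [36.5 -0.7 -1.8]
[[0.002, 0.108, 0.994], [0.0, 0.994, -0.108], [-1.0, 0.001, 0.001]]
```

Lid is flat (slope ~0, z 78). Now press the tab.

{"name": "jog_arm", "arguments": {"series": [[[0,0,0],[20,-1,-2],1],[[0,0,0],[17,0,0],1],[[0,0,0],[5,0,0],1],[[0,0,0],[4,0,0],1],[[0,0,0],[3,0,0],1],[[0,0,0],[0,0,0],1]]}}

```text
clock: 14.02
eef_pos: [468.7, -23.3, 110.9]
tool_rot: [0.618, 1.569, 0.51]
force: [-1.2, 0.7, 7.3]
width: 0.3
```

{"name": "jog_arm", "arguments": {"series": [[[0,0,0],[1,0,0],1],[[0,0,0],[0,0,0],1],[[0,0,0],[0,0,0],1],[[0,0,0],[0,0,0],1],[[0,0,0],[0,0,0],1],[[0,0,0],[0,0,0],1],[[0,0,0],[0,0,0],1],[[0,0,0],[0,0,0],1]]}}

```text
clock: 15.02
eef_pos: [468.7, -23.3, 110.1]
tool_rot: [0.568, 1.569, 0.461]
force: [-2.0, 1.5, 7.6]
width: -0.0
```

```bash
python3 - <<'E'
from h import *
lid(); jaw(); go(-92.6,-117.7,ztip=98)
E
```

```text
top lid 630 rect [ -5.9 -23.9] [ 71.1 109.5] 89.8 slope -0.001 z 76.9
side lid 422 rect [  5.1 -28.7] [83.3 88.9] 88.6 slope -0.001 z 78.2
movjaw y 159 73.0 fix None box rim None pad y None
t 15.175 p [468.8 -23.3 110.1] clampxy [ -92.9 -117.5] F [-0.2  1.8  7.9] w -0.1 q [-0.01  0.62  0.    2.14 -0.01  0.38  1.46]
target [469.  -23.5 123. ] rotvec deg tool [ 0.   0.1 -0. ] shift in tool now [-12.9  -0.2   0.3] shift in final tool [-12.9  -0.2   0.3]
[[0.001, 0.107, 0.994], [0.001, 0.994, -0.107], [-1.0, 0.001, 0.001]]
```

{"name": "jog_arm", "arguments": {"series": [[[0,0,0],[0,0,0],1],[[0,0,0],[-45,0,0],1],[[0,0,0],[0,34,2],0.1],[[0,0,0],[0,34,2],0.1],[[0,0,0],[0,34,1],0.1],[[0,0,0],[0,0,0],0.1]]}}

```text
clock: 15.92
eef_pos: [484.7, 80.5, 154.6]
tool_rot: [1.028, 1.568, 0.925]
force: [0.4, 0.1, 0.3]
width: 38.5
```

```bash
python3 - <<'E'
from h import *
lid(); jaw(); go(-88,-15,z=50)
E
```

```text
top lid 230 rect [  4.6 -56. ] [89.9 28.1] 6.6 slope -0.005 z 77.5
side lid 619 rect [ -4.1 -29.9] [ 83.2 110.1] 89.0 slope -0.002 z 78.3
movjaw y 0 None fix -89.4 box rim None pad y [-71.3 -68.8]
t 16.075 p [483.8  76.  154.3] clampxy [-88.6 -17.2] F [-0.8 -0.1 -0. ] w 38.6 q [-0.23  0.56  0.03  2.06 -0.03  0.53  1.28]
target [484.7  78.1  50. ] rotvec deg tool [-0.1 -0.   0. ] shift in tool now [104.3   2.2   0.6] shift in final tool [104.3   2.2   0.6]
[[-0.0, 0.109, 0.994], [-0.001, 0.994, -0.109], [-1.0, -0.001, -0.0]]
```

{"name": "jog_arm", "arguments": {"series": [[[0,0,0],[35,0,0],0.1],[[0,0,0],[35,0,0],0.1],[[0,0,0],[24,0,0],0.1],[[0,0,0],[10,0,0],0.1],[[0,0,0],[0,0,0],0.1]]}}

```text
clock: 16.7
eef_pos: [483.6, 75.8, 50.1]
tool_rot: [-2.529, 1.57, -2.639]
force: [-0.0, -0.4, -0.2]
width: 38.4
```

{"name": "jog_arm", "arguments": {"series": [[[0,0,0],[0,0,8],0.1],[[0,0,0],[0,0,8],0.1],[[0,0,0],[0,0,8],0.1],[[0,0,0],[0,0,8],0.1],[[0,0,0],[0,0,8],0.1]]}}

```text
clock: 17.32
eef_pos: [523.4, 72.5, 50.2]
tool_rot: [3.048, 1.57, 2.94]
force: [-3.9, 2.6, -0.4]
width: 38.7
```

```bash
python3 - <<'E'
from h import *
lid(); jaw(); go(70,-17,z=50)
d=cap("side"); c=cv2.cvtColor(d["img"],cv2.COLOR_RGB2BGR)[90:290,250:450]; cv2.imwrite("pics/p1.png",cv2.resize(c,None,fx=2.5,fy=2.5))
E
```

```text
top lid 31 rect [ 56.3 -52.8] [28.7 11.3] 6.6 slope -0.108 z 77.1
side lid 492 rect [ 25.1 -20.7] [ 84.9 102.3] 88.3 slope -0.002 z 78.2
movjaw y 0 None fix -89.5 box rim None pad y None
t 17.475 p [525.2  71.8  50.4] clampxy [-47.  -16.9] F [ 0.6 -0.2 -0.4] w 38.3 q [-0.2   0.78  0.02  2.   -0.03  0.36  1.3 ]
target [641.5  59.1  50. ] rotvec deg tool [-0.1  0.2 -0. ] shift in tool now [  0.8  -0.  117. ] shift in final tool [ 4.00e-01 -1.00e-01  1.17e+02]
[[0.003, 0.109, 0.994], [-0.0, 0.994, -0.109], [-1.0, 0.0, 0.003]]
```

View pics/p1.png

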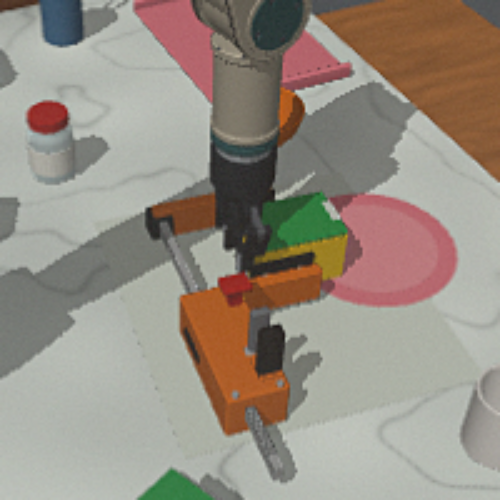

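The box moves out cleanly and stays flat, with the lid still shut. Continuing the push.

{"name": "jog_arm", "arguments": {"series": [[[0,0,0],[0,0,10],0.1],[[0,0,0],[0,0,11],0.1],[[0,0,0],[0,0,11],0.1],[[0,0,0],[0,0,11],0.1],[[0,0,0],[0,0,11],0.1],[[0,0,0],[0,0,11],0.1],[[0,0,0],[0,0,11],0.1],[[0,0,0],[0,0,10],0.1]]}}

```text
clock: 18.52
eef_pos: [609.9, 62.3, 50.3]
tool_rot: [-0.828, 1.57, -0.937]
force: [-2.3, 0.7, -0.4]
width: 38.3
```

```bash
python3 - <<'E'
from h import *
lid(); go(70,-17,z=50)
E
```

```text
top lid? 9
side lid 434 rect [112.6 -20.3] [104.6  81.3] 0.7 slope -0.002 z 78.3
t 18.625 p [611.4  62.3  50.6] clampxy [ 39.7 -17. ] F [0.6 0.2 0.3] w 38.2 q [-0.16  0.85  0.01  1.76 -0.02  0.53  1.33]
target [641.5  59.1  50. ] rotvec deg tool [-0.1  0.2 -0. ] shift in tool now [ 0.7  0.1 30.3] shift in final tool [ 0.6  0.  30.3]
[[0.004, 0.109, 0.994], [-0.0, 0.994, -0.109], [-1.0, 0.0, 0.004]]
```

{"name": "jog_arm", "arguments": {"series": [[[0,0,0],[0,0,10],0.1],[[0,0,0],[0,0,10],0.1],[[0,0,0],[0,0,5],0.1],[[0,0,0],[0,0,2],0.1],[[0,0,0],[0,0,0],0.1],[[0,0,0],[0,0,-15],0.1],[[0,0,0],[0,0,-30],0.1],[[0,0,0],[0,0,0],0.1]]}}

```text
clock: 19.62
eef_pos: [589.9, 65.3, 50.5]
tool_rot: [2.975, 1.57, 2.868]
force: [0.3, 0.4, 0.1]
width: 38.3
```

{"name": "jog_arm", "arguments": {"series": [[[0,0,0],[-50,0,0],0.1],[[0,0,0],[-50,0,0],0.1],[[0,0,0],[-50,0,0],0.1],[[0,0,0],[-30,0,-50],0.1],[[0,0,0],[0,0,-60],0.1],[[0,0,0],[0,0,-60],0.1],[[0,0,0],[0,0,0],0.1],[[0,0,0],[0,0,0],0.1]]}}

```text
clock: 20.62
eef_pos: [424.6, 83.6, 231.3]
tool_rot: [0.3, 1.566, 0.191]
force: [1.1, 0.1, -0.5]
width: 38.3
```

```bash
python3 - <<'E'
from h import *
lid(); jaw(); go(70,-17,z=50); print("want lid centre at clamp",(137.4,-22.3))
d=cap("side"); save(d,"end_side.png"); save(cap("top"),"end_top.png")
a=cv2.imread("pics/end_side.png")[60:320,220:520]; b=cv2.imread("pics/end_top.png")[60:320,170:470]
cv2.imwrite("pics/end.png",cv2.resize(np.hstack([a,b]),None,fx=1.3,fy=1.3))
E
```

```text
top lid 953 rect [131.  -18.2] [110.2  78.7] 0.5 slope -0.002 z 77.0
side lid 551 rect [132.2 -19.5] [ 82.2 109.4] 88.8 slope 0.002 z 78.3
movjaw y 0 None fix -89.3 box rim ((74.91292572021484, -20.29336929321289), (6.647697448730469, 76.89784240722656), 2.1014442443847656) pad y [-61.2 -59.1]
t 20.775 p [424.3  83.3 230.5] clampxy [-148.6  -16.3] F [ 0.4 -0.7 -0.3] w 38.3 q [-0.28  0.36  0.02  2.13 -0.01  0.65  1.22]
target [641.5  59.1  50. ] rotvec deg tool [-0.1  0.1 -0. ] shift in tool now [181.   -0.5 218.2] shift in final tool [180.5  -0.7 218.6]
[[0.002, 0.109, 0.994], [0.0, 0.994, -0.109], [-1.0, 0.001, 0.002]]
want lid centre at clamp (137.4, -22.3)
```

View pics/end.png

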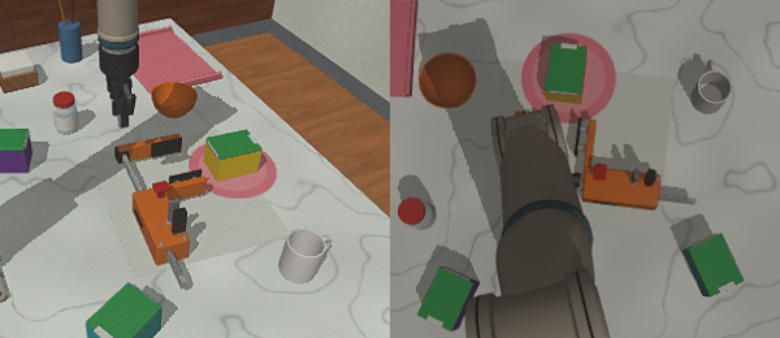

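The box sits on the mat about 7 mm from centre, with the lid flat and the arm clear. I check the jaw in the side view, then hand in.

```bash
python3 - <<'E'
from h import *
jaw(dict(np.load("side0.npz"))); jaw(cap("side")); print(read_state()["force"].round(1)); finish_job()
E
```

```text
movjaw y 59 72.2 fix -94.5 box rim ((-7.924007415771484, -4.546180725097656), (120.48121643066406, 84.22865295410156), 0.36379170417785645) pad y [-63.3 -60.9]
movjaw y 79 71.9 fix -94.6 box rim ((111.85839080810547, -45.35790252685547), (65.63495635986328, 132.98060607910156), 54.35942840576172) pad y [-63.5 -60.2]
[-0.3 -0.1  0.2]
the job is handed in; nothing more can be done
```

The job is done and handed in at about 21 s of the 61 s allowed; `finish_job` gives no verdict, so these results rest on my own camera and force checks.

- **Clamping:** Four trigger strokes closed the jaw, measured at about 48 mm of travel. The pad was pressed in by about 10 mm, and I let go of the trigger.
- **Lid:** I swung it over and pressed it down with about 25 N. It then measured flat (slope about 0, top at 77–78 mm).
- **Release:** I held the tab down for over 1 s. The jaw ran fully back (orange edge at 73.0 mm, against 73.1 mm at the start) while the box was still between the jaws.
- **Push:** I slid the box straight out with two fingers, without lifting or tipping it.

**Last checks:**
- The box centre is about 7 mm from the mat centre, and the lid slope is within ±0.002.
- The jaw is at its starting position in the side view (71.9 mm against 72.2 mm).
- The contact force is about zero and the arm is well clear.
- The bowl, mug and jar look unmoved in the final pictures; I did not re-measure them.

One check gave nothing: the arm hid the jaw from the top camera at the end, so the final jaw reading comes from the side camera alone. The side view's fit of the yellow box rim was also meaningless with the lid shut, so I ignored it.

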